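Fit the retaining ring on the buffing spindle

ROBOT

A 6-joint arm with a two-finger parallel gripper is mounted at the origin on the work surface. World frame = base frame: x ahead of the robot, y to its left, z up, the work surface at z = 0. Lengths are in m, angles in rad, forces in N, time in s.
With the tool pointing down it reaches from about 0.25 to 0.8 m from the base axis. Payload 3.9 kg.
Tool frame: the origin (TCP) lies between the finger pads, 19 mm behind the fingertips; this is the grasp point; z points along the fingers, y is the line along which they close (so a half turn about z gives the same grasp; the last joint's range is limited). The gripper opens to 85 mm and grips with 20 to 120 N. Pads are 22 mm wide; open, the fingers measure 114 mm over their backs; the gripper's body (76 mm by 85 mm) begins 54 mm behind the grasp point. The pads swing forward as they close: fully open they stand 13 mm farther back than shut.
Start: joints at [-1.143, 0.26, -0.138, 1.173, 0, 1.571], TCP at [0.218, -0.478, 0.25] pointing down, gripper open.
Joint ranges: [-2.78, 2.78], [-0.83, 1.72], [-1.28, 1.37], [-1.9, 2.12], [-1.57, 1.48], [-3.14, 3.14]. Speed limits (rad/s): [2.57, 2.57, 3.14, 3.14, 3.14, 3.14].

INTERFACE

Orientations are given as a rotation vector (axis times angle).
In Python, from workcell import status, cams, ticket gives the robot as it stands. The module is installed in compiled form; this text tells all that it offers.
- The arm moves only by the tool send_rows, never from a script. Its argument "commands" is a list that holds one entry, the list of rows, each a list of 7 numbers: the shift along the tool's x, y, z each as a share of 250 mm, from -1 to 1, then the turn, a rotation vector about the tool's x, y, z each as a share of 90 degrees, from -1 to 1, then the opening in per cent of the stroke, from 0 (shut) to 100 (fully open). In form: [[[x, y, z, ax, ay, az, hand], ...]]. A call has 1 to 8 rows; each row shifts and turns the commanded pose from where the row before left it, along the tool's axes as they then stand; what a row does not reach is not made up. A row lasts 1/10 s, in which the tool goes at most 50 mm and 8.59 degrees, less where a joint would pass 70% of its speed; a pose out of reach is approached as far as the arm can. A call with a number of a shift or a turn outside -1 to 1 is refused whole. A call with a gripper value outside its range is refused whole. The fingers move at their own pace and stop on an object; "force" is the grip in N (left out, the last holds). Time passes only in rows, so rows that do not move let the fingers close. It gives the time, the measured TCP pose, the force, the opening and the grip force at its end, in the units of the state.
- status.get_state(): the state, without advancing time (a new reading comes with each control period).
- cams.read_camera(name): name is "scene" or "top"; returns a dict with "img" (400x640x3 uint8, red, green, blue), "z_map" (400x640 float32, m along the optical axis (not along the pixel's ray), 0 where there is no reading), "vertical_fov" (degrees; the focal length in pixels is half the picture's height over the tangent of half this angle, whatever the lens; pixels are square), "cx", "cy" (the principal point, pixels), "extrinsics" (4x4, takes a point from world to camera coordinates). Camera axes: x right, y up, looking along -z (the intrinsics and any distortion apply to the point x, -y, -z); pixel columns grow to the right and rows downward; lengths in m; the calibration is good to about 2 mm. A picture is of the moment at which its call begins.
- ticket.job_done(): hands the job in; it is judged then, once.
The state is a dict: "clock": time; "joint_positions": joint angles; "dq": joint speeds; "effort": joint torques, N m; "ee_pos": TCP position; "tool_rot": TCP orientation; "force": force on the tool from outside, world axes, zero at the start; "moment": the same for the moment, N m; "grip_width": finger opening in m; "finger_force": force on a finger pad.
Only numpy, scipy, OpenCV 4.12 (cv2) and the standard library are available. Lean on these libraries where they do the work, as an engineer would, in place of code of your own. Each camera call takes 0.05 s, during which the arm holds its last target. There are 200 camera calls.

TASK

Take the circlip pliers from their stand, put their tips in the eyes of the retaining ring on the spindle, spread it just enough to clear the shaft's head (wide open ruins it), and press ring and sprung collar down gently until the ring can close into the groove. Then put the pliers back upright in their stand, touching the ring only with the pliers and leaving the other things where they are.

Things in the scene. Friction and masses are not known exactly. Their poses are not given: they have to be found in the camera images.
- spindle: Fixed spindle unit: 110 mm square dark plate, grey round housing, upright steel shaft. Origin: centre of underside, z up. Shaft from the top: nose 35.6 mm in diameter, z = 85 to 71 mm; head 44 mm in diameter, 71 to 66 mm, square-edged; groove 37.6 mm in diameter below 66 mm.
- collar (a joint): The sprung brass collar, a flat 16-sided annulus round the shaft, 50 mm inside and 88 mm across; its top lies 72 mm above the bench. 0 = up as at the start, grows (m) as it is pushed down; stop at 0.0135. The spring pushes up with 4 N at the start and 6.7 N at the stop. A ring held under the head keeps it at about 0.011.
- ring: Dark steel retaining ring, 5 mm thick, 62 mm across, lying loose on the collar round the shaft nose. Origin: its centre, underside; x points to the gap between the eyes. Two halves hinged at x = -28.5 mm; each has a flat lug inwards to y = +-19.5 mm, which the head blocks until the ring is spread. The frame is the right half's (y < 0) and turns with it (by half the opening) when spread.
- ring_opening (a joint): Angle between the ring's halves, 0 when closed (rad). The lugs clear the head from about 0.18; 0.22 to 0.30 passes it freely; beyond 0.36 the ring is ruined. Spring: about 2 N at the eyes when it begins to open, 7 N at 0.27. The distance between the eyes grows by 61 mm per rad.
- eye_right (a point): Centre of the right eye at its top face: a through hole 7.2 mm wide, 33 mm in front of the ring's centre and 9 mm to its -y side when closed. A flat rim about 3.4 mm wide surrounds it.
- eye_left (a point): The same for the left eye (+y side); 18 mm between the eyes when closed.
- pliers: Parallel-action circlip pliers upright in the stand, 180 g, alike after a half turn. Origin: midway between the tips' lower ends; z up, y through the tips. Tips: pins 4.8 mm thick (3.2 at the end), 4 mm long below a 9 mm shoulder that lands on the eye; centres y = +-8 mm relaxed. A guide block 42 mm long in y lies at z = 48 to 64 mm. The frame moves with the +y handle.
- pliers_grip (a point): Middle between the handles, 94 mm above the tips' ends: TCP point for a grasp from above, closing along y. Handles: two upright black plates, outer faces 62 mm apart relaxed, 20 mm wide, 70 to 122 mm above the tips' ends; finger stops below them (66 to 70 mm) stick out 7 mm, for the fingertips to push down on.
- pliers_squeeze (a joint): How much nearer the handles are than when relaxed (m), 0 to 0.030. The tips move APART by as much: pin spacing = 16 mm + this, handle width = 62 mm - this. The spring needs 6 N at 0 and 13 N at the stop, without the ring. Squeezed to the stop with the ring on, it opens the ring too far.
- stand: Fixed wooden block 60 x 70 x 56 mm with a pocket 14 x 32 mm (long side along its y, mouth bevelled 3 mm) right through from the top. Origin: centre of its underside. The pliers' guide block rests on its top, so that the tips' ends hang 8 mm above the bench; either way round.
- mouthpiece: Bystander: brass mouthpiece standing on its 27 mm wide rim, 76 mm high. Origin under its centre.
- tube_ring: Bystander: brass tube ring 42 mm across, 30 mm high.
- screwdriver: Bystander: screwdriver with green handle, lying.
- oil_jar: Bystander: small amber jar 52 mm across, 60 mm high.
- spare_washer: Bystander: flat steel washer 60 mm across, 6 mm thick.
- felt_wheel: Bystander: pale felt polishing wheel lying flat, 80 mm across, 20 mm thick.

How it is judged:
On the way, in this order (a step that is already met when the one before it is completed fails the run):
1. the pliers spread the ring, on the shaft, enough to clear the head (value of joint ring_opening above 0.18 rad and contact force between pliers and ring above 1 N and horizontal distance between ring and spindle below 0.015 m), for 0.1 s.
2. the ring, still spread by the pliers, is pressed down past the head (value of joint ring_opening above 0.15 rad and contact force between pliers and ring above 1 N and z of ring in the frame of spindle below 0.0615 m), for 0.1 s.
3. the ring has closed into the groove and holds the collar down by itself (value of joint ring_opening below 0.05 rad and z of ring in the frame of spindle below 0.063 m and value of joint collar above 0.0095 m and contact force between pliers and ring below 0.05 N), for 0.2 s.
At the end, for the whole second after the job is handed in: Ring closed (opening < 0.05 rad), level (0.08 rad), at rest in the groove: underside 57 to 63 mm above the spindle's foot, within 9 mm of the shaft axis, collar held down 9.5 mm or more. Pliers upright (0.12 rad), at rest in the stand, within 12 mm of its centre, tips under 12 mm above the bench (value of joint ring_opening below 0.05 rad and value of joint collar above 0.0095 m and z of ring in the frame of spindle between 0.057 and 0.063 m and horizontal distance between ring and spindle below 0.009 m and angle between ring's own z axis and vertical below 0.08 rad and linear speed of each of ring, pliers below 0.02 m/s and horizontal distance between pliers and stand below 0.012 m and angle between pliers's own z axis and vertical below 0.12 rad and height (world z) of pliers below 0.012 m); the robot touches nothing.
It fails at once if the ring is spread too wide (opening beyond 0.36 rad) (value of joint ring_opening above 0.36 rad).
It fails at once if the spindle, with its collar, is pressed by ring or pliers with more than 25 N (contact force between any of ring, pliers and spindle above 25 N).
It fails at once if the robot's fingers or arm touch the ring (contact force between any of the fingers, the arm and ring above 0.5 N).
It fails at once if a bystander is moved by more than 25 mm (distance of any of mouthpiece, tube_ring, screwdriver, oil_jar, spare_washer, felt_wheel from where it was at the start of the episode above 0.025 m).
It also fails if it takes over 58 s, if anything falls off the work surface, if the arm or the gripper's body presses on something with over 40 N, if the wrist force passes 120 N, or if a joint passes its speed limit or range.

## Working session

There is one attempt and no reset: what is moved stays moved. The work goes in short steps, Python scripts to look and compute and a tool call to move; the robot and the scene stay as the last step left them, time stands still between calls to the robot, and variables do not carry over. Pictures are saved under pics/ and viewed, at most 10 in all, crops included, and the job is handed in when it is done.

Besides the shell and the picture viewer there is one more tool, called after "Request:" as a command line: name --argument value ..., lists and objects as JSON in quotes. send_rows: Moves the arm, as the interface text tells. Shift numbers are shares of 250 mm and turn numbers shares of 90 degrees, none past 1 either way. Its arguments: {"type":"object","properties":{"commands":{"type":"array","items":{"type":"array","items":{"type":"array","items":{"type":"number"}}}},"force":{"type":"number"}},"required":["commands"]}

```bash
mkdir -p pics
cat > h.py <<'E'
import numpy as np, cv2
from workcell import status, cams, ticket
def cam(n):
    r=cams.read_camera(n); r['f']=200/np.tan(np.radians(r['vertical_fov'])/2); return r
def P(r,u,v,d=None):
    "depth -> world"
    if d is None: d=r['z_map'][int(round(v)),int(round(u))]
    c=np.array([(u-r['cx'])/r['f']*d,-(v-r['cy'])/r['f']*d,-d,1]); return (np.linalg.inv(r['extrinsics'])@c)[:3]
def ray(r,u,v,z):
    a=np.linalg.inv(r['extrinsics'])[:3,3]; b=P(r,u,v,1.0); t=(z-a[2])/(b[2]-a[2]); return a+t*(b-a)
def cloud(r):
    u,v=np.meshgrid(np.arange(640),np.arange(400)); d=r['z_map']
    c=np.stack([(u-r['cx'])/r['f']*d,-(v-r['cy'])/r['f']*d,-d,np.ones_like(d)],-1)
    return (c@np.linalg.inv(r['extrinsics']).T)[...,:3]
def proj(r,p):
    c=r['extrinsics']@np.append(p,1); return r['cx']-r['f']*c[0]/c[2], r['cy']+r['f']*c[1]/c[2]
def save(n,img): cv2.imwrite('pics/'+n,img[...,::-1])
E
python3 - <<'E'
from h import *
for n in('scene','top'):
    r=cam(n); save(n+'0.png',r['img']); print({k:v for k,v in r.items() if k not in('img','z_map')})
print(status.get_state())
E
```

```text
{'vertical_fov': 43.26422167176715, 'cx': 316.65763377261817, 'cy': 204.38891844949714, 'extrinsics': array([[ 0.1272743 ,  0.99180313,  0.01130485,  0.01852306],
       [-0.79442575,  0.09510815,  0.59986846,  0.4023772 ],
       [ 0.59387623, -0.0853287 ,  0.80001877, -1.54214066],
       [ 0.        ,  0.        ,  0.        ,  1.        ]]), 'f': np.float64(504.3163852649257)}
{'vertical_fov': 44.003665647848095, 'cx': 315.76429542047543, 'cy': 198.1659626144425, 'extrinsics': array([[ 0.01212853, -0.99987232, -0.01040356, -0.07767456],
       [ 0.9956754 ,  0.01111795,  0.09223278, -0.57925022],
       [-0.09210534, -0.01147721,  0.99568312, -1.34448161],
       [ 0.        ,  0.        ,  0.        ,  1.        ]]), 'f': np.float64(494.9717834861903)}
{'clock': 0.1, 'joint_positions': array([-1.14300345e+00,  2.60596530e-01, -1.39243087e-01,  1.17272509e+00,
        2.45567996e-05,  1.57081759e+00]), 'dq': array([ 0.00057051, -0.00154558,  0.00475907,  0.00038049, -0.00027454,
        0.00128669]), 'effort': array([ 2.02639944e-04, -4.06507838e+01,  2.54527670e+01,  1.00850500e-02,
       -7.20541289e-05,  1.32644308e-05]), 'ee_pos': array([ 0.21756458, -0.4771473 ,  0.24925841]), 'tool_rot': array([-3.06831292e+00, -6.66462598e-01,  5.51662366e-04]), 'force': array([-0.15213748, -0.06720243, -0.53972987]), 'moment': array([-0.02851608, -0.00343478,  0.02142929]), 'finger_force': 0.0, 'grip_width': 0.08526692199541921}
```

View pics/top0.png

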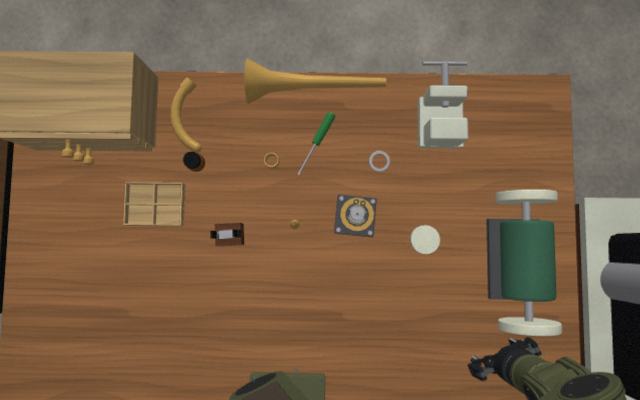

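View pics/scene0.png

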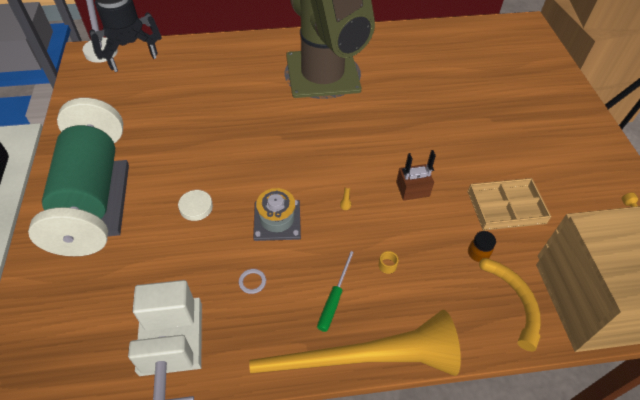

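The top view shows the pliers and stand at about (227,234), and the spindle at (357,215) with the ring's eyes towards the top. In the scene view they are at (416,178) and (276,210). I'll crop in and measure.

Run:
```python
from h import *
t=cam('top'); s=cam('scene')
a=cv2.resize(t['img'][185:245,327:387],(400,400),interpolation=cv2.INTER_CUBIC)
b=cv2.resize(t['img'][210:260,200:250],(400,400),interpolation=cv2.INTER_CUBIC)
c=cv2.resize(s['img'][180:240,246:306],(400,200*2),interpolation=cv2.INTER_CUBIC)[:200*2]
save('c1.png',cv2.resize(np.hstack([a,b]),(800,400)))
save('c2.png',cv2.resize(np.hstack([c,cv2.resize(s['img'][145:205,386:446],(400,400),interpolation=cv2.INTER_CUBIC)]),(800,400)))
for r,n,(u0,u1,v0,v1) in ((t,'t',(195,260,205,265)),(s,'s',(390,445,140,205))):
    C=cloud(r)[v0:v1,u0:u1].reshape(-1,3); im=r['img'][v0:v1,u0:u1].reshape(-1,3)
    for lo,hi in((.115,.15),(.095,.115),(.064,.08),(.05,.06)):
        m=(C[:,2]>lo)&(C[:,2]<hi)
        if m.sum()>3:
            q=C[m]; rc=cv2.minAreaRect((q[:,:2]*1000).astype(np.float32)); print(n,lo,m.sum(),q.mean(0).round(4),rc)
for r,n,(u0,u1,v0,v1) in ((t,'t',(327,387,185,245)),(s,'s',(246,306,180,240))):
    C=cloud(r)[v0:v1,u0:u1].reshape(-1,3)
    for lo,hi in((.081,.09),(.0745,.081),(.07,.0745),(.008,.025)):
        m=(C[:,2]>lo)&(C[:,2]<hi)
        if m.sum()>3:
            q=C[m]; print(n,lo,m.sum(),q.mean(0).round(4),cv2.minAreaRect((q[:,:2]*1000).astype(np.float32)))
```

```text
t 0.115 57 [0.4763 0.1679 0.1263] ((476.2353210449219, 165.98585510253906), (18.13812255859375, 62.820430755615234), 3.1558053493499756)
t 0.095 19 [0.4772 0.1622 0.1037] ((476.7901306152344, 163.7590789794922), (18.345693588256836, 57.480106353759766), 3.3628504276275635)
t 0.064 152 [0.4769 0.1646 0.0722] ((477.5018310546875, 160.34185791015625), (21.47930908203125, 64.23936462402344), 0.7599162459373474)
t 0.05 345 [0.4767 0.1661 0.0552] ((477.0184020996094, 166.37509155273438), (60.01054763793945, 70.4239730834961), 3.78969407081604)
s 0.115 88 [0.48   0.1615 0.1244] ((477.919677734375, 163.02210998535156), (22.686315536499023, 63.93674087524414), 3.28898024559021)
s 0.095 64 [0.4806 0.1642 0.1044] ((478.799072265625, 162.23760986328125), (22.304439544677734, 64.16898345947266), 6.51644229888916)
s 0.064 226 [0.4806 0.162  0.0718] ((478.78216552734375, 162.1480712890625), (26.473058700561523, 75.89369201660156), 6.129826545715332)
s 0.05 329 [0.4887 0.1614 0.0555] ((477.6967468261719, 162.7255401611328), (66.51640319824219, 71.46317291259766), 3.4320268630981445)
t 0.081 117 [ 0.
[... 388 characters left out ...]
900878906)
t 0.008 573 [ 0.5298 -0.1756  0.0121] ((544.1396484375, -176.56100463867188), (128.6781463623047, 135.4190673828125), 79.44939422607422)
s 0.081 158 [ 0.536  -0.1839  0.0848] ((534.7890625, -185.71725463867188), (39.827903747558594, 45.618492126464844), 7.299978733062744)
s 0.0745 280 [ 0.5397 -0.1844  0.0769] ((534.873779296875, -184.13787841796875), (76.5960693359375, 83.7944564819336), 79.2367935180664)
s 0.07 456 [ 0.5393 -0.1843  0.0722] ((535.1641845703125, -183.74301147460938), (89.02519226074219, 87.41250610351562), 19.390775680541992)
s 0.008 802 [ 0.5601 -0.1829  0.0129] ((537.0718994140625, -183.97171020507812), (109.83938598632812, 112.5880355834961), 85.4557113647461)
```

View pics/c1.png

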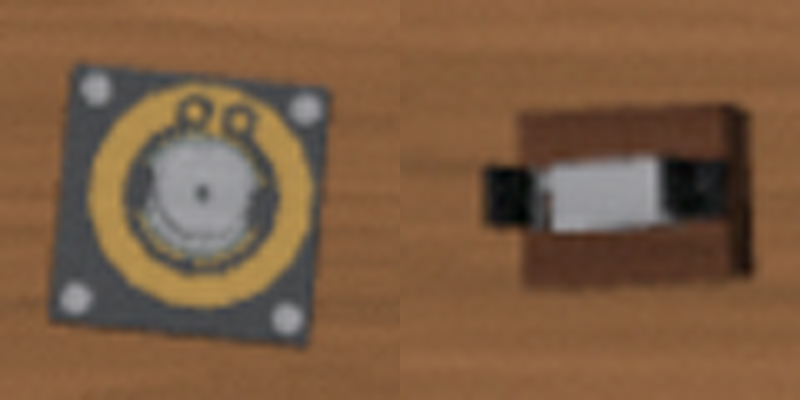

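View pics/c2.png

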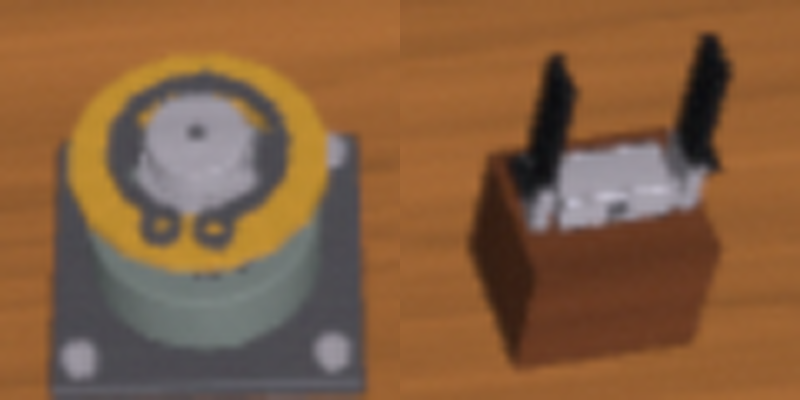

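The crops show the eye holes at c1 (194,112) and (239,123), and the pliers' handle line nearly along world y. Next: refine the eyes in both views, work out the relative geometry and write a move helper.

```bash
cat >> h.py <<'E'
from scipy.spatial.transform import Rotation as R
def pose():
    s=status.get_state(); return np.array(s['ee_pos']),R.from_rotvec(s['tool_rot']),s
def plan(p,yaw=None):
    "tool turn (deg about tool z) to put tool y at yaw (deg, mod 180), then shift in shares in the tool frame after the turn"
    x,r,s=pose(); M=r.as_matrix(); y=np.degrees(np.arctan2(M[1,1],M[0,1])); dz=0
    if yaw is not None: dz=-((yaw-y+90)%180-90)
    N=M@R.from_euler('z',dz,degrees=True).as_matrix()
    print('t',s['clock'],'yaw',y.round(2),'tool z',M[:,2].round(4),'turn share',round(dz/90,4),'shift share',(N.T@(np.array(p)-x)/.25).round(4), 'F',np.round(s['force'],1),'w',s['grip_width'])
def eye(r,u,v):
    "centroid of bright hole around guess, upsampled"
    g=cv2.resize(r['img'][...,0].astype(np.float32),None,fx=8,fy=8,interpolation=cv2.INTER_CUBIC)
    U,V=int(u*8+4),int(v*8+4); k=14; w=g[V-k:V+k+1,U-k:U+k+1]; w=np.clip(w-np.percentile(w,60),0,None); yy,xx=np.mgrid[-k:k+1,-k:k+1]; w=w*(np.hypot(xx,yy)<=k)
    return (U+(w*xx).sum()/w.sum()-3.5)/8,(V+(w*yy).sum()/w.sum()-3.5)/8
E
python3 - <<'E'
from h import *
for n,g in(('top',[(355.7,201.4),(362.4,203.1)]),('scene',[(270.1,213.5),(278.0,214.6)])):
    r=cam(n); e=[]
    for u,v in g:
        q=eye(r,u,v); e.append(ray(r,*q,.0745)); print(n,(u,v),np.round(q,2),(e[-1]*1000).round(1),(ray(r,u,v,.077)*1000).round(1))
    d=e[0]-e[1]; d=d if d[1]>0 else -d; print('mid',(sum(e)/2*1000).round(1),'dist',np.linalg.norm(d)*1e3,'yaw',np.degrees(np.arctan2(d[1],d[0])))
plan([.4775,.1635,.25],93)
E
```

```text
top (355.7, 201.4) [355.67 201.32] [ 568.4 -178.    74.5] [ 568. -178.   77.]
top (362.4, 203.1) [362.51 202.74] [ 564.8 -196.3   74.5] [ 563.6 -195.8   77. ]
mid [ 566.6 -187.2   74.5] dist 18.60495657922746 yaw 78.85358328788847
scene (270.1, 213.5) [269.79 213.3 ] [ 564.2 -197.9   74.5] [ 566.7 -197.2   77. ]
scene (278.0, 214.6) [277.66 213.88] [ 567.9 -180.5   74.5] [ 571.8 -179.9   77. ]
mid [ 566.1 -189.2   74.5] dist 17.75283106362323 yaw 78.0523340525487
t 0.3 yaw -65.49 tool z [-3.e-04  6.e-04 -1.e+00] turn share 0.239 shift share [ 1.1719e+00 -2.5061e+00  2.0000e-04] F [-0.9  0.4 -0.5] w 0.08540973047001428
```

Request:
send_rows --commands '[[[0,0,0,0,0,0.08,100],[0,0,0,0,0,0.08,100],[0,0,0,0,0,0.079,100],[0.073,-0.156,0,0,0,0,100],[0.073,-0.156,0,0,0,0,100],[0.073,-0.156,0,0,0,0,100],[0.073,-0.156,0,0,0,0,100],[0.073,-0.156,0,0,0,0,100]]]'

```text
clock: 1.1
ee_pos: [0.299, -0.2766, 0.25]
tool_rot: [3.14, 0.081, 0.001]
force: [0.4, 0.3, 0.7]
grip_width: 0.0854
finger_force: 0.0
```

Request:
send_rows --commands '[[[0.073,-0.156,0,0,0,0,100],[0.073,-0.156,0,0,0,0,100],[0.073,-0.156,0,0,0,0,100],[0.073,-0.156,0,0,0,0,100],[0.073,-0.156,0,0,0,0,100],[0.073,-0.156,0,0,0,0,100],[0.073,-0.156,0,0,0,0,100],[0.073,-0.156,0,0,0,0,100]]]'

```text
clock: 1.9
ee_pos: [0.4291, 0.0328, 0.2502]
tool_rot: [-3.13, -0.109, 0.0]
force: [0.4, -0.4, 0.2]
grip_width: 0.0854
finger_force: 0.0
```

Request:
send_rows --commands '[[[0.073,-0.156,0,0,0,0,100],[0.073,-0.156,0,0,0,0,100],[0.073,-0.156,0,0,0,0,100],[0,0,0,0,0,0,100],[0,0,0,0,0,0,100]]]'

```text
clock: 2.4
ee_pos: [0.4798, 0.0894, 0.2528]
tool_rot: [-3.072, -0.227, 0.01]
force: [-0.7, 0.0, 0.3]
grip_width: 0.0852
finger_force: 0.0
```

Run:
```python
from h import *
plan([.4775,.1635,.105],93)
```

```text
t 2.4 yaw -81.56 tool z [-0.0107  0.0602 -0.9981] turn share 0.0605 shift share [ 0.0107 -0.2599  0.6081] F [-0.7  0.   0.3] w 0.08523508275085546
```

Run:
```python
from h import *
x,r,s=pose(); print(s['joint_positions'].round(3),s['dq'].round(2)); M=r.as_matrix(); print(M.round(3))
```

```text
[ 0.146  0.197 -0.217  1.159  0.061  3.141] [-0.01 -0.02 -0.02  0.01 -0.   -0.  ]
[[ 0.989  0.147 -0.011]
 [ 0.147 -0.987  0.06 ]
 [-0.002 -0.061 -0.998]]
```

Joint 6 reached its limit, so I'll use the half-turned grasp instead.

Request:
send_rows --commands '[[[0,0,0,0,0,-0.094,100],[0,0,0,0,0,-0.094,100],[0,0,0,0,0,-0.094,100],[0,0,0,0,0,-0.094,100],[0,0,0,0,0,-0.094,100],[0,0,0,0,0,-0.094,100],[0,0,0,0,0,-0.094,100]]]'

```text
clock: 3.1
ee_pos: [0.4789, 0.0884, 0.2532]
tool_rot: [-2.559, -1.723, -0.039]
force: [-0.4, -0.8, -0.9]
grip_width: 0.0853
finger_force: 0.0
```

Request:
send_rows --commands '[[[0,0,0,0,0,-0.094,100],[0,0,0,0,0,-0.094,100],[0,0,0,0,0,-0.094,100],[0,0,0,0,0,-0.094,100],[0,0,0,0,0,-0.094,100],[0,0,0,0,0,-0.094,100],[0,0,0,0,0,-0.094,100]]]'

```text
clock: 3.8
ee_pos: [0.4789, 0.0884, 0.2532]
tool_rot: [-1.382, -2.78, -0.077]
force: [0.7, -0.4, 0.3]
grip_width: 0.0854
finger_force: 0.0
```

Request:
send_rows --commands '[[[0,0,0,0,0,-0.094,100],[0,0,0,0,0,-0.094,100],[0,0,0,0,0,-0.094,100],[0,0,0,0,0,-0.094,100],[0,0,0,0,0,-0.094,100],[0,0,0,0,0,0,100]]]'

```text
clock: 4.4
ee_pos: [0.479, 0.0885, 0.2532]
tool_rot: [-0.297, -3.11, -0.093]
force: [0.7, 0.6, 0.8]
grip_width: 0.0852
finger_force: 0.0
```

```bash
cat >> h.py <<'E'
def tplan(p,yaw):
    "turn (rotvec shares) to upright tool with tool y at yaw deg (exact), then shift in the tool frame after"
    x,r,s=pose(); c,q=np.cos(np.radians(yaw)),np.sin(np.radians(yaw))
    N=np.array([[q,c,0],[-c,q,0],[0,0,-1.]]); N[:,0]=np.cross(N[:,1],N[:,2])
    d=(r.inv()*R.from_matrix(N)).as_rotvec()
    print('t',s['clock'],'q',s['joint_positions'].round(2),'turn',(np.degrees(d)/90).round(4),'shift',(N.T@(np.array(p)-x)/.25).round(4),'F',np.round(s['force'],1),'w',round(s['grip_width'],4),'ee',x.round(4))
E
python3 -c "
from h import *
tplan([.4775,.1635,.25],93)"
```

```text
t 4.4 q [ 0.14  0.19 -0.22  1.16  0.06  0.34] turn [ 0.038  -0.0092 -0.1547] shift [-0.0095  0.2997  0.0127] F [0.7 0.6 0.8] w 0.0852 ee [0.479  0.0885 0.2532]
```

Request:
send_rows --commands '[[[0,0,0,0.019,-0.0046,-0.0773,100],[0,0,0,0.019,-0.0046,-0.0773,100],[-0.0048,0.15,0.006,0,0,0,100],[-0.0047,0.15,0.0067,0,0,0,100],[0,0,0.1,0,0,0,100],[0,0,0.1,0,0,0,100],[0,0,0,0,0,0,100]]]'

```text
clock: 5.1
ee_pos: [0.4754, 0.1634, 0.1971]
tool_rot: [0.08, -3.135, 0.003]
force: [-0.5, -0.8, 0.8]
grip_width: 0.0859
finger_force: 0.0
```

Run:
```python
from h import *
tplan([.4775,.1635,.095],93)
s=cam('scene'); t=cam('top')
a=cv2.resize(t['img'][200:270,190:260],(400,400),interpolation=cv2.INTER_CUBIC)
save('g1.png',np.hstack([cv2.resize(s['img'][115:205,370:460],(400,400),interpolation=cv2.INTER_CUBIC),a]))
```

```text
t 5.1 q [ 0.33  0.26 -0.29  1.03  0.    0.28] turn [-0.0011 -0.0038 -0.0009] shift [-0.0083  0.      0.4084] F [-0.5 -0.8  0.8] w 0.0859 ee [0.4754 0.1634 0.1971]
```

View pics/g1.png

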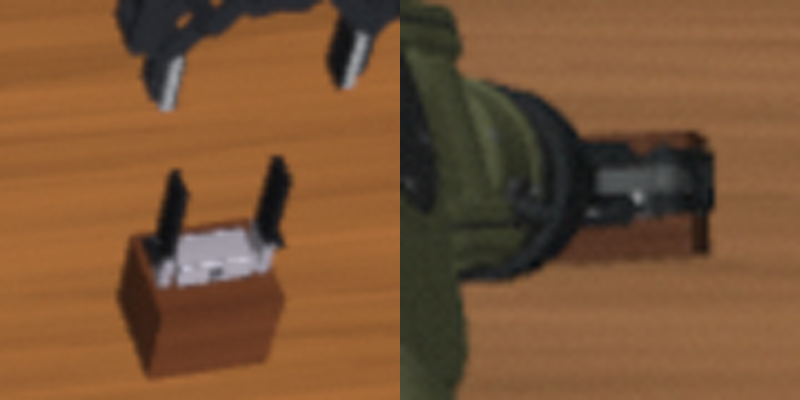

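The scene crop shows the pads at about (170,95) and (352,75) above the handles at (172,180) and (278,165). I'll check their centring numerically.

Run:
```python
from h import *
s=cam('scene'); x=pose()[0]
C=cloud(s); f=90/400
for p in ((.4754,.1634,.178),(.4754,.1634+.0425,.178),(.4754,.1634-.0425,.178),(.4775,.1635+.03,.13),(.4775,.1635-.03,.13)):
    u,v=proj(s,np.array(p)); print(p,'crop',((u-370)/f).round(),((v-115)/f).round())
# finger pads: dark pixels/points with z .17-.19
q=C[115:205,370:460].reshape(-1,3); m=(q[:,2]>.172)&(q[:,2]<.19); q=q[m]
print(len(q)); b=q[q[:,1]<.1634]; a=q[q[:,1]>=.1634]
for k in(a,b): print(len(k),k.min(0).round(4),k.max(0).round(4))
```

```text
(0.4754, 0.1634, 0.178) crop 245.0 106.0
(0.4754, 0.2059, 0.178) crop 326.0 99.0
(0.4754, 0.12089999999999998, 0.178) crop 162.0 113.0
(0.4775, 0.1935, 0.13) crop 285.0 169.0
(0.4775, 0.1335, 0.13) crop 173.0 179.0
0Traceback (most recent call last):
  File "<stdin>", line 9, in <module>
    return umr_minimum(a, axis, None, out, keepdims, initial, where)
ValueError: zero-size array to reduction operation minimum which has no identity
```

Request:
send_rows --commands '[[[-0.0083,-0.01,0.1,0,0,0,100],[0,0,0.1,0,0,0,100],[0,0,0.1,0,0,0,100],[0,0,0.068,0,0,0,100],[0,0,0,0,0,0,77],[0,0,0,0,0,0,77],[0,0,0,0,0,0,75],[0,0,0,0,0,0,75]]]' --force 40

```text
clock: 6.05
ee_pos: [0.4819, 0.1627, 0.1096]
tool_rot: [-0.084, 3.137, 0.003]
force: [0.2, 1.2, 1.7]
grip_width: 0.0641
finger_force: 0.9
```

```bash
python3 -c "
from h import *
tplan([.4775,.1615,.1],93)"
```

```text
t 6.05 q [ 0.33  0.33 -0.43  0.81  0.    0.27] turn [0.0013 0.0022 0.0007] shift [ 0.0178 -0.0039  0.0382] F [0.2 1.2 1.7] w 0.0641 ee [0.4819 0.1627 0.1096]
```

Request:
send_rows --commands '[[[0,0,0,0,0,0,75],[0,0,0,0,0,0,75]]]'

```text
clock: 6.25
ee_pos: [0.4812, 0.1625, 0.1087]
tool_rot: [-0.084, 3.138, 0.002]
force: [0.4, 2.1, 0.9]
grip_width: 0.0641
finger_force: 0.9
```

```bash
python3 -c "
from h import *
tplan([.4775,.1615,.1],93)"
```

```text
t 6.25 q [ 0.33  0.33 -0.43  0.81  0.    0.27] turn [0.0008 0.0014 0.0009] shift [ 0.0151 -0.0032  0.0349] F [0.4 2.1 0.9] w 0.0641 ee [0.4812 0.1625 0.1087]
```

Request:
send_rows --commands '[[[0.015,0.004,0,0,0,0,75],[0,0,0,0,0,0,75],[0,0,0.02,0,0,0,75],[0,0,0,0,0,0,75],[0,0,0,0,0,0,75]]]'

```text
clock: 6.75
ee_pos: [0.4765, 0.1627, 0.1026]
tool_rot: [0.084, -3.14, -0.0]
force: [-0.2, -0.2, -0.3]
grip_width: 0.0644
finger_force: 0.0
```

Request:
send_rows --commands '[[[0,0,0.012,0,0,0,75],[0,0,0.012,0,0,0,75],[0,0,0,0,0,0,75]]]'

```text
clock: 7.05
ee_pos: [0.4765, 0.1628, 0.0965]
tool_rot: [0.084, -3.14, -0.0]
force: [-0.7, 0.4, 0.4]
grip_width: 0.0643
finger_force: 0.0
```

Request:
send_rows --commands '[[[0,0,0.008,0,0,0,75],[0,0,0,0,0,0,75]]]'

```text
clock: 7.25
ee_pos: [0.4768, 0.1629, 0.0948]
tool_rot: [-0.084, 3.14, 0.001]
force: [0.8, -0.4, -0.9]
grip_width: 0.0641
finger_force: 0.0
```

Request:
send_rows --commands '[[[0,0,0.008,0,0,0,75],[0,0,0,0,0,0,75]]]'

```text
clock: 7.45
ee_pos: [0.4772, 0.1632, 0.0932]
tool_rot: [-0.084, 3.139, 0.002]
force: [0.1, 1.4, 0.8]
grip_width: 0.0642
finger_force: 0.0
```

Request:
send_rows --commands '[[[0,0,0.008,0,0,0,75],[0,0,0,0,0,0,75]]]'

```text
clock: 7.65
ee_pos: [0.4779, 0.1636, 0.0921]
tool_rot: [-0.085, 3.137, 0.003]
force: [0.2, 1.4, 5.3]
grip_width: 0.0639
finger_force: 0.0
```

The fingertips have touched the stops, so I'll back off slightly and grip.

Request:
send_rows --commands '[[[0,0,-0.01,0,0,0,75],[0,0,0,0,0,0,72],[0,0,0,0,0,0,70],[0,0,0,0,0,0,70],[0,0,0,0,0,0,70]]]'

```text
clock: 8.15
ee_pos: [0.4777, 0.1643, 0.0948]
tool_rot: [-0.085, 3.138, 0.006]
force: [-1.7, 2.5, 8.0]
grip_width: 0.0598
finger_force: 0.0
```

Request:
send_rows --commands '[[[0,0,-0.008,0,0,0,70],[0,0,0,0,0,0,70],[0,0,0,0,0,0,70]]]'

```text
clock: 8.45
ee_pos: [0.4766, 0.1626, 0.0955]
tool_rot: [-0.084, 3.14, -0.0]
force: [-1.0, -0.4, 4.4]
grip_width: 0.0595
finger_force: 2.9
```

Run:
```python
from h import *
tplan([.4775,.1635,.2],93); s=cam('scene')
save('g2.png',cv2.resize(s['img'][115:205,370:460],(600,600),interpolation=cv2.INTER_CUBIC))
```

```text
t 8.45 q [ 0.33  0.34 -0.46  0.77 -0.    0.28] turn [-0.      0.0001  0.0008] shift [-0.0038  0.0034 -0.4178] F [-1.  -0.4  4.4] w 0.0595 ee [0.4766 0.1626 0.0955]
```

View pics/g2.png

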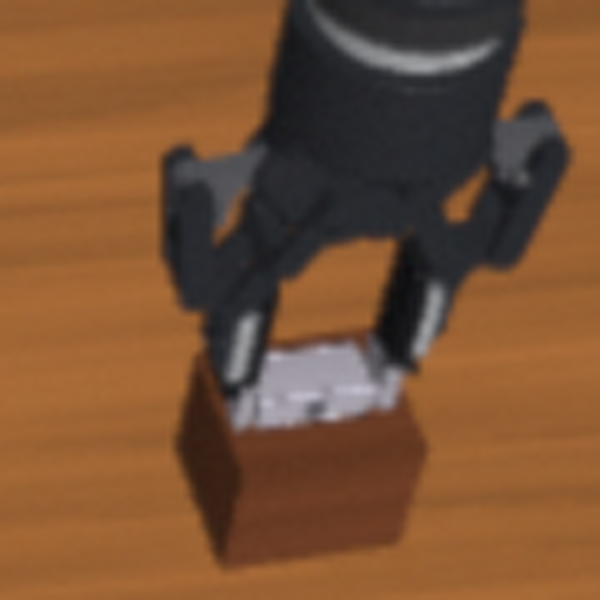

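The pads hold both handles, just above the stops. I'll lift.

Request:
send_rows --commands '[[[0,0,0,0,0,0,69],[0,0,0,0,0,0,69],[0,0,-0.02,0,0,0,69],[0,0,-0.04,0,0,0,69],[0,0,-0.06,0,0,0,69],[0,0,-0.08,0,0,0,69],[0,0,-0.08,0,0,0,69],[0,0,0,0,0,0,69]]]'

```text
clock: 9.3
ee_pos: [0.4788, 0.1633, 0.1682]
tool_rot: [-0.084, 3.135, 0.003]
force: [0.6, 0.8, -0.9]
grip_width: 0.059
finger_force: 3.4
```

Run:
```python
from h import *
tplan([.5663,-.1882,.18],78.4); s=cam('scene')
save('g3.png',cv2.resize(s['img'][75:225,340:490],(600,600),interpolation=cv2.INTER_CUBIC))
```

```text
t 9.3 q [ 0.33  0.27 -0.34  0.95 -0.    0.28] turn [0.0014 0.0036 0.163 ] shift [-0.6254 -1.307  -0.0471] F [ 0.6  0.8 -0.9] w 0.059 ee [0.4788 0.1633 0.1682]
```

View pics/g3.png

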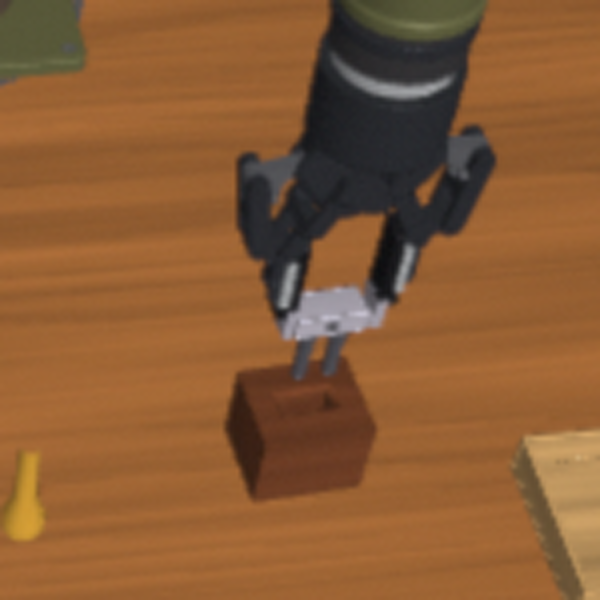

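The pliers are lifted and upright, with the tips near crop (300,375) and (330,372). Moving to hover over the ring.

Request:
send_rows --commands '[[[0,0,-0.07,0,0,0,69],[0,0,-0.05,0,0,0,69],[0,0,0,0.0007,0.0018,0.0815,69],[0,0,0,0.0007,0.0018,0.0815,69],[-0.0625,-0.1307,0,0,0,0,69],[-0.0625,-0.1307,0,0,0,0,69],[-0.0625,-0.1307,0,0,0,0,69],[-0.0625,-0.1307,0,0,0,0,69]]]'

```text
clock: 10.15
ee_pos: [0.511, 0.0209, 0.194]
tool_rot: [-0.316, -3.118, 0.004]
force: [0.7, 0.0, -2.3]
grip_width: 0.059
finger_force: 5.0
```

Request:
send_rows --commands '[[[-0.0625,-0.1307,0,0,0,0,69],[-0.0625,-0.1307,0,0,0,0,69],[-0.0625,-0.1307,0,0,0,0,69],[-0.0625,-0.1307,0,0,0,0,69],[-0.0625,-0.1307,0,0,0,0,69],[-0.0625,-0.1307,0,0,0,0,69],[0,0,0,0,0,0,69],[0,0,0,0,0,0,69]]]'

```text
clock: 10.95
ee_pos: [0.5632, -0.1892, 0.1937]
tool_rot: [-0.319, -3.117, 0.001]
force: [-0.6, 0.2, -2.0]
grip_width: 0.0591
finger_force: 5.9
```

Run:
```python
from h import *
tplan([.5663,-.1882,.18],78.4); s=cam('scene'); t=cam('top')
a=cv2.resize(s['img'][155:235,236:316],(400,400),interpolation=cv2.INTER_CUBIC)
b=cv2.resize(t['img'][165:245,317:397],(400,400),interpolation=cv2.INTER_CUBIC)
save('h1.png',np.hstack([a,b]))
```

```text
t 10.95 q [-0.32  0.41 -0.06  1.11 -0.   -0.12] turn [-0.001  -0.0051 -0.0011] shift [-0.0112  0.0062  0.0547] F [-0.6  0.2 -2. ] w 0.0591 ee [ 0.5632 -0.1892  0.1937]
```

View pics/h1.png

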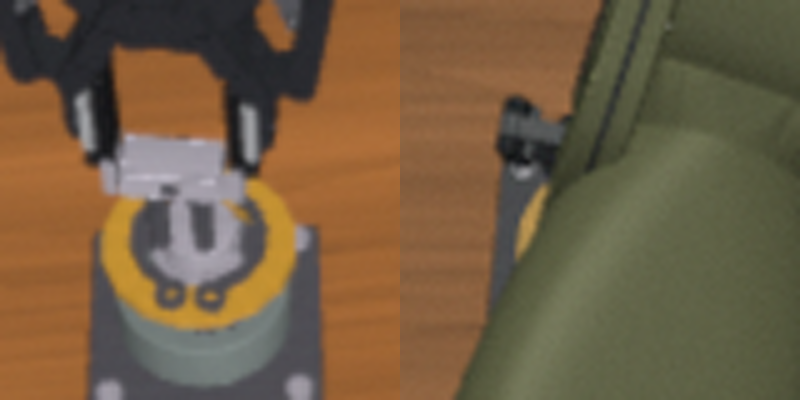

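The scene crop shows the tips at about (168,245) and (207,250), above the eyes at (171,294) and (211,297). The arm hides the top view. Measuring the pins in 3D with the scene depth.

```bash
cat >> h.py <<'E'
def pins(s,ulo,uhi,vlo,vhi,zlo,zhi):
    C=cloud(s)[vlo:vhi,ulo:uhi].reshape(-1,3); e=np.array([.981,-.195,0]); n=np.array([.195,.981,0])  # ring x, y
    x=pose()[0]; m=(C[:,2]>zlo)&(C[:,2]<zhi)&(np.hypot(C[:,0]-x[0],C[:,1]-x[1])<.03); q=C[m]; g=(q-x)
    a=g@e; b=g@n
    for k in(b<0,b>=0):
        if k.sum(): print(k.sum(),'along ringx',np.percentile(a[k],[5,50,95]).round(4),'along ringy',np.percentile(b[k],[5,50,95]).round(4),'zmin',q[k][:,2].min().round(4))
E
python3 - <<'E'
from h import *
s=cam('scene')
for z in(.105,.112,.119,.126,.133,.14): print(z); pins(s,255,295,185,225,z,z+.007)
E
```

```text
0.105
3 along ringx [0.0016 0.0027 0.0037] along ringy [-0.0113 -0.0096 -0.0076] zmin 0.1091
1 along ringx [0.0033 0.0033 0.0033] along ringy [0.0082 0.0082 0.0082] zmin 0.1118
0.112
7 along ringx [0.0003 0.0026 0.0045] along ringy [-0.0136 -0.0113 -0.0072] zmin 0.1132
7 along ringx [0.0017 0.0032 0.0051] along ringy [0.0046 0.0085 0.0106] zmin 0.1122
0.119
8 along ringx [-0.0013  0.0038  0.0055] along ringy [-0.0129 -0.0084 -0.007 ] zmin 0.1206
8 along ringx [0.0019 0.0042 0.0053] along ringy [0.0045 0.0088 0.0109] zmin 0.1197
0.126
8 along ringx [0.0031 0.0039 0.0058] along ringy [-0.0148 -0.0101 -0.0081] zmin 0.1268
8 along ringx [0.0026 0.004  0.0059] along ringy [0.0049 0.0072 0.0114] zmin 0.1261
0.133
7 along ringx [0.002  0.0034 0.005 ] along ringy [-0.0136 -0.0101 -0.0078] zmin 0.1334
7 along ringx [0.0019 0.0042 0.0053] along ringy [0.0036 0.0075 0.0118] zmin 0.1345
0.14
6 along ringx [0.0037 0.0056 0.0073] along ringy [-0.0137 -0.011  -0.0073] zmin 0.1406
7 along ringx [0.0024 0.0059 0.0072] along ringy [0.0042 0.0079 0.0114] zmin 0.1402
```

Request:
send_rows --commands '[[[-0.0085,0.007,0.03,0,-0.004,0,69],[0,0,0.03,0,0,0,69],[0,0,0.024,0,0,0,69],[0,0,0,0,0,0,69],[0,0,0,0,0,0,69]]]'

```text
clock: 11.6
ee_pos: [0.5664, -0.1872, 0.1741]
tool_rot: [0.317, 3.125, -0.004]
force: [0.4, -0.1, -2.0]
grip_width: 0.0593
finger_force: 5.8
```

Run:
```python
from h import *
tplan([.5663,-.1882,.17],78.4); s=cam('scene')
for z in(.083,.09,.097,.104,.111): print(z); pins(s,255,295,190,230,z,z+.007)
save('h2.png',cv2.resize(s['img'][185:235,250:300],(600,600),interpolation=cv2.INTER_CUBIC))
```

```text
t 11.6 q [-0.32  0.42 -0.1   1.05 -0.   -0.12] turn [-0.0014  0.0005  0.0002] shift [-0.0006 -0.0041  0.0166] F [ 0.4 -0.1 -2. ] w 0.0593 ee [ 0.5664 -0.1872  0.1741]
0.083
16 along ringx [-0.0244 -0.0188 -0.0125] along ringy [-0.0127 -0.0063 -0.0021] zmin 0.0831
5 along ringx [-0.0266 -0.022  -0.0214] along ringy [0.0103 0.012  0.0139] zmin 0.0835
0.09
7 along ringx [0.0008 0.0036 0.0052] along ringy [-0.0108 -0.0085 -0.0064] zmin 0.0912
7 along ringx [0.0027 0.0035 0.0057] along ringy [0.0047 0.009  0.0112] zmin 0.0907
0.097
9 along ringx [0.0008 0.0055 0.0073] along ringy [-0.0127 -0.0103 -0.007 ] zmin 0.0981
7 along ringx [0.002  0.0048 0.0063] along ringy [0.0058 0.0076 0.0115] zmin 0.0976
0.104
5 along ringx [0.0022 0.0047 0.0058] along ringy [-0.0143 -0.0095 -0.0075] zmin 0.1047
8 along ringx [0.0031 0.0047 0.0058] along ringy [0.0055 0.01   0.0121] zmin 0.1047
0.111
9 along ringx [0.0021 0.0049 0.0069] along ringy [-0.0138 -0.0112 -0.0074] zmin 0.1121
8 along ringx [0.0029 0.0036 0.0051] along ringy [0.0058 0.0091 0.0123] zmin 0.1112
```

View pics/h2.png

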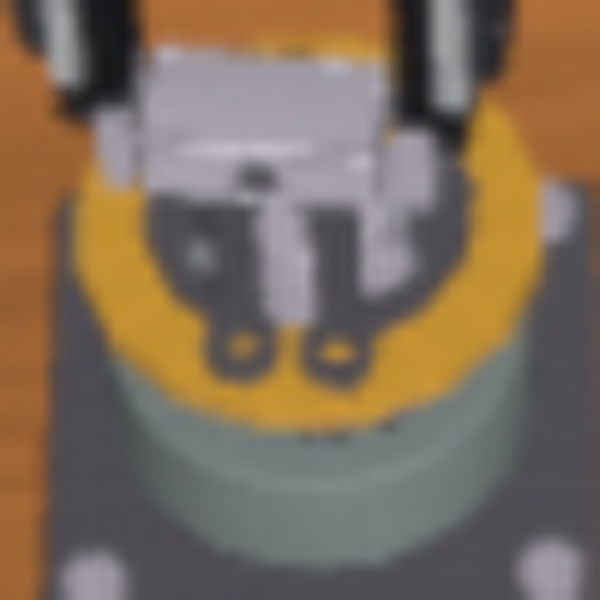

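The pins in the crop end near (235,328) and (340,322), against the eyes at (240,348) and (335,352). That is well centred but slightly too wide, so I'll relax a little and descend in steps.

Request:
send_rows --commands '[[[0.002,-0.002,0.01,0,0,0,70.5],[0,0,0.012,0,0,0,70.5],[0,0,0.008,0,0,0,70.5],[0,0,0,0,0,0,70.5],[0,0,0,0,0,0,70.5]]]'

```text
clock: 12.15
ee_pos: [0.566, -0.1878, 0.1669]
tool_rot: [0.317, 3.125, -0.004]
force: [0.6, -0.3, -1.9]
grip_width: 0.06
finger_force: 5.1
```

Request:
send_rows --commands '[[[0,0,0.008,0,0,0,70.5],[0,0,0,0,0,0,70.5]]]'

```text
clock: 12.35
ee_pos: [0.5659, -0.1878, 0.1647]
tool_rot: [0.317, 3.125, -0.004]
force: [-1.0, 0.7, -1.9]
grip_width: 0.0604
finger_force: 5.1
```

Request:
send_rows --commands '[[[0,0,0.006,0,0,0,70.5],[0,0,0,0,0,0,70.5]]]'

```text
clock: 12.55
ee_pos: [0.5659, -0.1878, 0.1633]
tool_rot: [0.317, 3.125, -0.004]
force: [-0.3, -0.5, -2.1]
grip_width: 0.0603
finger_force: 5.1
```

Request:
send_rows --commands '[[[0,0,0.006,0,0,0,70.5],[0,0,0,0,0,0,70.5]]]'

```text
clock: 12.75
ee_pos: [0.5659, -0.1878, 0.1618]
tool_rot: [0.317, 3.125, -0.004]
force: [0.1, -0.1, -1.9]
grip_width: 0.0603
finger_force: 5.1
```

Request:
send_rows --commands '[[[0,0,0.004,0,0,0,70.5],[0,0,0,0,0,0,70.5]]]'

```text
clock: 12.95
ee_pos: [0.5661, -0.1878, 0.161]
tool_rot: [0.317, 3.124, -0.004]
force: [0.4, 0.8, -1.6]
grip_width: 0.0604
finger_force: 5.0
```

Request:
send_rows --commands '[[[0,0,0.004,0,0,0,70.5],[0,0,0,0,0,0,70.5]]]'

```text
clock: 13.15
ee_pos: [0.5662, -0.1879, 0.1602]
tool_rot: [0.317, 3.124, -0.004]
force: [0.1, 0.1, 0.3]
grip_width: 0.0602
finger_force: 5.1
```

Contact at a tip height of about 73 mm means the shoulders are on the eyes. Now lift 1 mm and squeeze in small steps.

Request:
send_rows --commands '[[[0,0,-0.005,0,0,0,68],[0,0,0,0,0,0,66],[0,0,0,0,0,0,64],[0,0,0,0,0,0,64]]]'

```text
clock: 13.55
ee_pos: [0.5662, -0.1882, 0.1614]
tool_rot: [0.317, 3.124, -0.005]
force: [0.5, -1.3, 0.3]
grip_width: 0.0549
finger_force: 10.4
```

Run:
```python
from h import *
tplan([.5663,-.1882,.1602],78.4); s=cam('scene')
for z in(.0785,.083,.09,.097,.104): print(z); pins(s,255,295,190,230,z,z+.007)
```

```text
t 13.55 q [-0.32  0.43 -0.12  1.02 -0.   -0.12] turn [-0.0019  0.0013 -0.0001] shift [-0.0005  0.0001  0.0048] F [ 0.5 -1.3  0.3] w 0.0549 ee [ 0.5662 -0.1882  0.1614]
0.0785
19 along ringx [-0.0158 -0.0073  0.007 ] along ringy [-0.0219 -0.011  -0.0018] zmin 0.0788
12 along ringx [-0.0148  0.0033  0.0047] along ringy [0.0005 0.0118 0.0178] zmin 0.0786
0.083
9 along ringx [0.0011 0.0038 0.0061] along ringy [-0.0165 -0.0127 -0.0092] zmin 0.0838
10 along ringx [-0.0081  0.0038  0.0053] along ringy [0.0036 0.0118 0.0139] zmin 0.0831
0.09
4 along ringx [0.0026 0.0029 0.0032] along ringy [-0.0144 -0.0124 -0.0105] zmin 0.0903
7 along ringx [0.0026 0.0051 0.0061] along ringy [0.0079 0.0103 0.0144] zmin 0.0924
0.097
9 along ringx [0.0027 0.0045 0.0066] along ringy [-0.0161 -0.0115 -0.0095] zmin 0.097
8 along ringx [0.0016 0.0044 0.0059] along ringy [0.007  0.0115 0.0146] zmin 0.0982
0.104
7 along ringx [0.0037 0.0057 0.0067] along ringy [-0.017  -0.0151 -0.0103] zmin 0.1064
7 along ringx [0.0025 0.0046 0.0074] along ringy [0.0071 0.0111 0.0144] zmin 0.105
```

The grip force is up to 10.4 N, so the ring is engaged. Continuing.

Request:
send_rows --commands '[[[0,0,-0.003,0,0,0,62],[0,0,0,0,0,0,60],[0,0,0,0,0,0,58],[0,0,0,0,0,0,58]]]'

```text
clock: 14.0
ee_pos: [0.5662, -0.1878, 0.1621]
tool_rot: [0.317, 3.124, -0.004]
force: [0.1, -1.0, 0.6]
grip_width: 0.0498
finger_force: 13.2
```

Request:
send_rows --commands '[[[0,0,-0.002,0,0,0,56],[0,0,0,0,0,0,54],[0,0,0,0,0,0,54],[0,0,0,0,0,0,54]]]'

```text
clock: 14.4
ee_pos: [0.5661, -0.1879, 0.1625]
tool_rot: [0.317, 3.124, -0.004]
force: [0.6, -2.0, 0.3]
grip_width: 0.0463
finger_force: 15.2
```

Request:
send_rows --commands '[[[0,0,-0.002,0,0,0,52],[0,0,0,0,0,0,50],[0,0,0,0,0,0,49.5],[0,0,0,0,0,0,49.5]]]'

```text
clock: 14.8
ee_pos: [0.566, -0.1879, 0.1629]
tool_rot: [0.317, 3.124, -0.004]
force: [-0.7, -1.8, 1.1]
grip_width: 0.0429
finger_force: 17.2
```

Run:
```python
from h import *
tplan([.5663,-.1882,.1602],78.4); s=cam('scene')
save('h3.png',cv2.resize(s['img'][185:235,250:300],(600,600),interpolation=cv2.INTER_CUBIC))
```

```text
t 14.8 q [-0.32  0.43 -0.12  1.02 -0.   -0.12] turn [-0.0015  0.0009  0.0001] shift [-0.0014 -0.001   0.0109] F [-0.7 -1.8  1.1] w 0.0429 ee [ 0.566  -0.1879  0.1629]
```

View pics/h3.png

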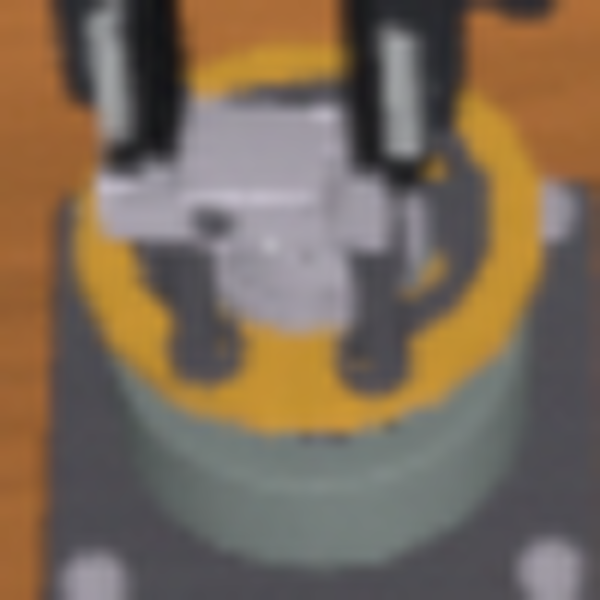

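The ring is spread, with the eyes at crop (205,348) and (373,357), about 0.23 rad. I'll open it slightly more, nudge it, then press down in small steps while watching the force.

Request:
send_rows --commands '[[[0,-0.002,0,0,0,0,48.5],[0,0,0,0,0,0,48.5],[0,0,0.006,0,0,0,48.5],[0,0,0,0,0,0,48.5]]]'

```text
clock: 15.25
ee_pos: [0.5659, -0.1881, 0.1613]
tool_rot: [0.317, 3.124, -0.003]
force: [-0.5, 0.4, 0.7]
grip_width: 0.0417
finger_force: 17.4
```

Request:
send_rows --commands '[[[0,0,0.006,0,0,0,48.5],[0,0,0,0,0,0,48.5]]]'

```text
clock: 15.45
ee_pos: [0.5659, -0.1881, 0.1598]
tool_rot: [0.317, 3.124, -0.003]
force: [0.7, 0.9, 0.9]
grip_width: 0.0418
finger_force: 17.3
```

Request:
send_rows --commands '[[[0,0,0.006,0,0,0,48.5],[0,0,0,0,0,0,48.5]]]'

```text
clock: 15.65
ee_pos: [0.5659, -0.1881, 0.1583]
tool_rot: [0.317, 3.124, -0.003]
force: [0.3, 0.9, 1.2]
grip_width: 0.0417
finger_force: 17.2
```

Request:
send_rows --commands '[[[0,0,0.006,0,0,0,48.5],[0,0,0,0,0,0,48.5]]]'

```text
clock: 15.85
ee_pos: [0.566, -0.1881, 0.1568]
tool_rot: [0.317, 3.124, -0.003]
force: [0.2, 1.8, 2.3]
grip_width: 0.042
finger_force: 17.2
```

Request:
send_rows --commands '[[[0,0,0.006,0,0,0,48.5],[0,0,0,0,0,0,48.5]]]'

```text
clock: 16.05
ee_pos: [0.5659, -0.1881, 0.1553]
tool_rot: [0.317, 3.124, -0.003]
force: [0.7, 1.5, 1.8]
grip_width: 0.0419
finger_force: 17.2
```

Request:
send_rows --commands '[[[0,0,0.006,0,0,0,48.5],[0,0,0,0,0,0,48.5]]]'

```text
clock: 16.25
ee_pos: [0.566, -0.1881, 0.1538]
tool_rot: [0.317, 3.124, -0.003]
force: [0.5, 1.7, 2.9]
grip_width: 0.0416
finger_force: 17.2
```

Request:
send_rows --commands '[[[0,0,0.006,0,0,0,48.5],[0,0,0,0,0,0,48.5]]]'

```text
clock: 16.45
ee_pos: [0.5659, -0.1882, 0.1523]
tool_rot: [0.317, 3.124, -0.003]
force: [0.6, 1.9, 2.3]
grip_width: 0.0416
finger_force: 17.1
```

```bash
cat >> h.py <<'E'
def collar(s):
    C=cloud(s)[185:235,250:300]; I=s['img'][185:235,250:300].astype(int); m=(I[...,0]-I[...,2]>90)&(C[...,2]>.045)
    q=C[m]; A=np.c_[q[:,:2]-[.535,-.183],np.ones(len(q))]; c=np.linalg.lstsq(A,q[:,2],rcond=None)[0]
    print('collar z',np.median(q[:,2]).round(4),len(q),'fit',c.round(4))
E
python3 -c "
from h import *
tplan([.5663,-.1882,.1502],78.4); collar(cam('scene'))"
```

```text
t 16.45 q [-0.32  0.43 -0.14  1.   -0.   -0.12] turn [-0.0012  0.0009  0.0001] shift [-0.0014  0.0002  0.0086] F [0.6 1.9 2.3] w 0.0416 ee [ 0.5659 -0.1882  0.1523]
collar z 0.0598 274 fit [1.0059 0.0877 0.0461]
```

```bash
cat >> h.py <<'E'
def collar(s):
    C=cloud(s)[180:240,246:306].reshape(-1,3); I=s['img'][180:240,246:306].reshape(-1,3).astype(int); g=np.hypot(C[:,0]-.535,C[:,1]+.184)
    m=(I[:,0]-I[:,2]>90)&(g<.043)&(g>.031)&(C[:,2]>.05); q=C[m]
    d=q[:,:2]-[.535,-.184]; k=(np.degrees(np.arctan2(d[:,1],d[:,0]))//60).astype(int)
    print('collar z',np.median(q[:,2]).round(4),len(q),{int(j)*60:(q[k==j,2].mean().round(4),int((k==j).sum())) for j in set(k)})
E
python3 -c "
from h import *
collar(cam('scene'))"
```

```text
collar z 0.0599 194 {0: (np.float64(0.0591), 41), 60: (np.float64(0.0602), 44), 120: (np.float64(0.0599), 13), -60: (np.float64(0.0597), 47), -180: (np.float64(0.0601), 14), -120: (np.float64(0.0599), 35)}
```

The collar is level at 59.9 mm, so the ring is below the head. I'll let it close gradually, lowering a little to offset the pads swinging back.

Request:
send_rows --commands '[[[0,0,0.002,0,0,0,50],[0,0,0.002,0,0,0,53],[0,0,0.001,0,0,0,56],[0,0,0,0,0,0,56],[0,0,0,0,0,0,56]]]'

```text
clock: 17.05
ee_pos: [0.5659, -0.1885, 0.1512]
tool_rot: [0.317, 3.124, -0.004]
force: [-0.1, 0.4, 2.5]
grip_width: 0.0478
finger_force: 12.3
```

```bash
python3 -c "
from h import *
collar(cam('scene'))"
```

```text
collar z 0.0597 216 {0: (np.float64(0.0598), 47), 60: (np.float64(0.06), 53), 120: (np.float64(0.0595), 11), -60: (np.float64(0.0595), 45), -180: (np.float64(0.0603), 18), -120: (np.float64(0.0599), 42)}
```

Request:
send_rows --commands '[[[0,0,0.002,0,0,0,59],[0,0,0.002,0,0,0,62],[0,0,0.002,0,0,0,65],[0,0,0,0,0,0,68],[0,0,0,0,0,0,70],[0,0,0,0,0,0,70.5],[0,0,0,0,0,0,70.5]]]'

```text
clock: 17.8
ee_pos: [0.5659, -0.1884, 0.1497]
tool_rot: [0.317, 3.124, -0.004]
force: [0.3, -0.3, 2.6]
grip_width: 0.0603
finger_force: 4.0
```

```bash
python3 -c "
from h import *
s=cam('scene'); collar(s)
for z in(.071,.078,.085): pins(s,255,295,190,230,z,z+.007)"
```

```text
collar z 0.0608 235 {0: (np.float64(0.0608), 55), 60: (np.float64(0.0612), 53), 120: (np.float64(0.0613), 13), -60: (np.float64(0.0604), 50), -180: (np.float64(0.0613), 20), -120: (np.float64(0.0603), 44)}
10 along ringx [-0.0061  0.0039  0.0056] along ringy [-0.013  -0.0086 -0.0037] zmin 0.0734
13 along ringx [-0.0152  0.0022  0.0058] along ringy [0.0033 0.0092 0.0125] zmin 0.071
6 along ringx [0.0012 0.003  0.0058] along ringy [-0.0127 -0.0092 -0.0061] zmin 0.0797
5 along ringx [0.0014 0.0048 0.0057] along ringy [0.0058 0.0097 0.0113] zmin 0.0802
7 along ringx [0.002  0.0045 0.0052] along ringy [-0.0136 -0.0099 -0.0063] zmin 0.0851
7 along ringx [0.0013 0.0053 0.0074] along ringy [0.0043 0.008  0.0113] zmin 0.0851
```

Request:
send_rows --commands '[[[0,0,-0.005,0,0,0,70],[0,0,-0.005,0,0,0,70],[0,0,-0.005,0,0,0,70],[0,0,-0.005,0,0,0,70],[0,0,0,0,0,0,70]]]'

```text
clock: 18.35
ee_pos: [0.5659, -0.1884, 0.1547]
tool_rot: [0.317, 3.125, -0.004]
force: [0.4, 0.6, -2.6]
grip_width: 0.0596
finger_force: 5.4
```

```bash
python3 -c "
from h import *
s=cam('scene'); collar(s)"
```

```text
collar z 0.0609 244 {0: (np.float64(0.0606), 60), 60: (np.float64(0.0611), 55), 120: (np.float64(0.0617), 14), -60: (np.float64(0.0611), 56), -180: (np.float64(0.062), 11), -120: (np.float64(0.0606), 48)}
```

The ring holds the collar on its own. Lifting out and going back to the stand.

Request:
send_rows --commands '[[[0,0,-0.02,0,0,0,69],[0,0,-0.05,0,0,0,69],[0,0,-0.06,0,0,0,69],[0,0,-0.06,0,0,0,69],[0,0,0,0,0,0,69],[0,0,0,0,0,0,69]]]'

```text
clock: 19.0
ee_pos: [0.5663, -0.1884, 0.203]
tool_rot: [0.317, 3.123, -0.004]
force: [0.2, 0.2, -2.9]
grip_width: 0.0592
finger_force: 6.0
```

```bash
python3 -c "
from h import *
s=cam('scene'); collar(s); tplan([.4766,.1626,.2],93)"
```

```text
collar z 0.0609 282 {0: (np.float64(0.0608), 62), 60: (np.float64(0.061), 59), 120: (np.float64(0.0611), 16), -60: (np.float64(0.0609), 54), -180: (np.float64(0.0617), 22), -120: (np.float64(0.061), 69)}
t 19.05 q [-0.32  0.4  -0.05  1.11 -0.   -0.12] turn [-0.0016  0.0008 -0.1622] shift [0.2828 1.4199 0.0088] F [ 0.6  0.4 -2.9] w 0.0592 ee [ 0.5658 -0.1882  0.2022]
```

Request:
send_rows --commands '[[[0,0,0,-0.0008,0.0004,-0.0811,69],[0,0,0,-0.0008,0.0004,-0.0811,69],[0.0283,0.142,0,0,0,0,69],[0.0283,0.142,0,0,0,0,69],[0.0283,0.142,0,0,0,0,69],[0.0283,0.142,0,0,0,0,69],[0.0283,0.142,0,0,0,0,69],[0.0283,0.142,0,0,0,0,69]]]'

```text
clock: 19.85
ee_pos: [0.5111, 0.0235, 0.2014]
tool_rot: [0.082, -3.139, -0.0]
force: [0.6, 1.0, -3.3]
grip_width: 0.059
finger_force: 6.4
```

Request:
send_rows --commands '[[[0.0283,0.142,0,0,0,0,69],[0.0283,0.142,0,0,0,0,69],[0.0283,0.142,0,0,0,0,69],[0.0283,0.142,0,0,0,0,69],[0,0,0,0,0,0,69],[0,0,0,0,0,0,69],[0,0,0,0,0,0,69]]]'

```text
clock: 20.55
ee_pos: [0.4764, 0.1619, 0.2018]
tool_rot: [0.082, -3.139, 0.001]
force: [-0.5, 0.7, -2.1]
grip_width: 0.0594
finger_force: 6.8
```

Run:
```python
from h import *
tplan([.4766,.1626,.16],93); s=cam('scene')
C=cloud(s)[130:210,385:450].reshape(-1,3); x=pose()[0]
m=(C[:,2]>.05)&(C[:,2]<.0575); q=C[m]; print('stand top',cv2.minAreaRect((q[:,:2]*1000).astype(np.float32)))
m=(C[:,2]<.0545)&(C[:,2]>.02)&(np.hypot(C[:,0]-.478,C[:,1]-.1625)<.02); q=C[m]; print('pocket',len(q),q.min(0).round(4) if len(q) else 0,q.max(0).round(4) if len(q) else 0)
for z in(.118,.125,.132,.139): pins(s,385,450,120,210,z,z+.007)
```

```text
t 20.55 q [ 0.33  0.25 -0.28  1.04 -0.    0.28] turn [-0.0005 -0.0007 -0.0003] shift [-0.0011  0.0029  0.167 ] F [-0.5  0.7 -2.1] w 0.0594 ee [0.4764 0.1619 0.2018]
stand top ((477.0845642089844, 163.8343048095703), (64.4904556274414, 72.94392395019531), 4.4058427810668945)
pocket 92 [0.4601 0.1443 0.0323] [0.4955 0.1811 0.0545]
9 along ringx [0.0016 0.0043 0.0064] along ringy [-0.0142 -0.0092 -0.0058] zmin 0.1181
8 along ringx [-0.0025  0.0013  0.0028] along ringy [0.0046 0.0061 0.0106] zmin 0.1184
9 along ringx [0.005  0.0062 0.0075] along ringy [-0.0134 -0.0102 -0.0071] zmin 0.125
9 along ringx [-0.0019  0.0012  0.0039] along ringy [0.0046 0.0075 0.0115] zmin 0.1252
9 along ringx [0.0023 0.0049 0.0082] along ringy [-0.0143 -0.0118 -0.0078] zmin 0.1325
8 along ringx [-0.0018  0.0023  0.0037] along ringy [0.0047 0.0069 0.0102] zmin 0.1333
6 along ringx [0.0035 0.0079 0.0095] along ringy [-0.0135 -0.011  -0.0065] zmin 0.1395
9 along ringx [-0.0019  0.0002  0.0044] along ringy [0.0037 0.0076 0.0126] zmin 0.1393
```

The in-hand pose is unchanged, so I'll use the pickup pose and lower back down.

Request:
send_rows --commands '[[[-0.001,0.003,0.06,0,0,0,69],[0,0,0.06,0,0,0,69],[0,0,0.02,0,0,0,69],[0,0,0,0,0,0,69],[0,0,0,0,0,0,69]]]'

```text
clock: 21.1
ee_pos: [0.4772, 0.1629, 0.1676]
tool_rot: [-0.081, 3.14, 0.0]
force: [0.5, 0.1, -2.1]
grip_width: 0.0593
finger_force: 6.8
```

```bash
python3 -c "
from h import *
tplan([.4766,.1626,.15],93)"
```

```text
t 21.1 q [ 0.33  0.28 -0.34  0.95  0.    0.28] turn [ 0.0001  0.0002 -0.0005] shift [ 0.0026 -0.0011  0.0705] F [ 0.5  0.1 -2.1] w 0.0593 ee [0.4772 0.1629 0.1676]
```

Request:
send_rows --commands '[[[0.002,-0.001,0.03,0,0,0,69],[0,0,0.03,0,0,0,69],[0,0,0.02,0,0,0,69],[0,0,0.02,0,0,0,69],[0,0,0,0,0,0,69],[0,0,0,0,0,0,69]]]'

```text
clock: 21.7
ee_pos: [0.4762, 0.1631, 0.1421]
tool_rot: [0.083, -3.14, 0.0]
force: [0.6, -0.7, -2.3]
grip_width: 0.0588
finger_force: 6.8
```

Request:
send_rows --commands '[[[0,0,0.02,0,0,0,69],[0,0,0.02,0,0,0,69],[0,0,0,0,0,0,69]]]'

```text
clock: 22.0
ee_pos: [0.4757, 0.1629, 0.1315]
tool_rot: [0.082, -3.139, 0.001]
force: [0.4, 0.1, -2.5]
grip_width: 0.059
finger_force: 6.8
```

Inside the pocket without contact. Continuing down.

Request:
send_rows --commands '[[[-0.002,0,0.03,0,0,0,69],[0,0,0.03,0,0,0,69],[0,0,0.03,0,0,0,69],[0,0,0.02,0,0,0,69],[0,0,0.012,0,0,0,69],[0,0,0,0,0,0,69],[0,0,0,0,0,0,69]]]'

```text
clock: 22.7
ee_pos: [0.4769, 0.1631, 0.1018]
tool_rot: [0.082, -3.141, -0.0]
force: [-0.3, -0.8, -2.0]
grip_width: 0.059
finger_force: 6.8
```

Request:
send_rows --commands '[[[0,0,0.008,0,0,0,69],[0,0,0,0,0,0,69]]]'

```text
clock: 22.9
ee_pos: [0.4769, 0.1632, 0.0998]
tool_rot: [-0.082, 3.14, 0.0]
force: [-0.7, -0.0, -2.7]
grip_width: 0.0591
finger_force: 6.8
```

Request:
send_rows --commands '[[[0,0,0.008,0,0,0,69],[0,0,0,0,0,0,69]]]'

```text
clock: 23.1
ee_pos: [0.4767, 0.1631, 0.0976]
tool_rot: [0.082, -3.14, -0.0]
force: [-0.3, 0.9, -2.1]
grip_width: 0.0592
finger_force: 6.8
```

Request:
send_rows --commands '[[[0,0,0.008,0,0,0,69],[0,0,0,0,0,0,69]]]'

```text
clock: 23.3
ee_pos: [0.4772, 0.1633, 0.0962]
tool_rot: [-0.082, 3.14, 0.001]
force: [-1.0, -0.4, 1.2]
grip_width: 0.0592
finger_force: 5.8
```

Request:
send_rows --commands '[[[0,0,0.003,0,0,0,69],[0,0,0,0,0,0,69]]]'

```text
clock: 23.5
ee_pos: [0.4773, 0.1633, 0.096]
tool_rot: [-0.082, 3.139, 0.001]
force: [-2.1, 0.8, 7.0]
grip_width: 0.0589
finger_force: 5.3
```

Seated. Release and rise.

Request:
send_rows --commands '[[[0,0,-0.006,0,0,0,72],[0,0,0,0,0,0,75],[0,0,0,0,0,0,85],[0,0,0,0,0,0,100],[0,0,0,0,0,0,100],[0,0,0,0,0,0,100],[0,0,-0.02,0,0,0,100]]]'

```text
clock: 24.2
ee_pos: [0.4763, 0.1629, 0.1011]
tool_rot: [0.082, -3.139, 0.001]
force: [0.1, -0.2, -0.1]
grip_width: 0.0853
finger_force: 0.0
```

Request:
send_rows --commands '[[[0,0,-0.06,0,0,0,100],[0,0,-0.1,0,0,0,100],[0,0,-0.1,0,0,0,100],[0,0,-0.1,0,0,0,100],[0,0,-0.1,0,0,0,100],[0,0,0,0,0,0,100],[0,0,0,0,0,0,100]]]'

```text
clock: 24.9
ee_pos: [0.4772, 0.1632, 0.217]
tool_rot: [-0.082, 3.139, 0.001]
force: [0.4, 0.2, 0.0]
grip_width: 0.0854
finger_force: 0.0
```

Run:
```python
from h import *
s=cam('scene'); collar(s)
C=cloud(s)[140:205,390:445].reshape(-1,3)
for lo,hi in((.122,.15),(.115,.122),(.095,.115),(.064,.08)):
    m=(C[:,2]>lo)&(C[:,2]<hi); q=C[m]
    if len(q): print(lo,len(q),q.mean(0).round(4),q[:,2].max().round(4),cv2.minAreaRect((q[:,:2]*1000).astype(np.float32)))
r=s
e=[ray(r,*eye(r,u,v),.0635) for u,v in((269.9,216.5),(277.8,217.5))]; print((np.array(e)*1000).round(1))
```

```text
collar z 0.0611 321 {0: (np.float64(0.0604), 61), 60: (np.float64(0.061), 64), 120: (np.float64(0.0612), 33), -60: (np.float64(0.0613), 49), -180: (np.float64(0.0615), 47), -120: (np.float64(0.061), 67)}
0.122 59 [0.4782 0.1624 0.1276] 0.1321 ((476.7600402832031, 161.7572784423828), (20.512008666992188, 63.15542984008789), 2.8778254985809326)
0.115 24 [0.4814 0.1625 0.1184] 0.1217 ((478.5408935546875, 160.84884643554688), (20.53544807434082, 61.06843948364258), 3.0563337802886963)
0.095 65 [0.4804 0.1588 0.105 ] 0.1143 ((478.5938415527344, 161.4727783203125), (21.698535919189453, 62.822566986083984), 3.075242280960083)
0.064 223 [0.4803 0.1611 0.0722] 0.0796 ((478.39337158203125, 161.0550994873047), (26.714059829711914, 75.9200439453125), 6.245057106018066)
[[ 563.9 -198.    63.5]
 [ 567.8 -180.6   63.5]]
```

The pliers are back upright at their original position and height. The ring is closed (eye spacing about 17.8 mm) and the collar is held at 61 mm. Handing in.

```bash
python3 -c "
from workcell import ticket
print(ticket.job_done())"
```

```text
the job is handed in; nothing more can be done
None
```

The job is handed in, with no verdict returned: by my last camera check the ring is closed in the groove with the collar held down about 11 mm, and the pliers are back upright in their stand, at about 25 s of the 58 s allowed.

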